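# Seat the water gauge in the self-watering trough

## Robot

A 6-joint arm with a two-finger parallel gripper is mounted at the origin on the work surface. World frame = base frame: x ahead of the robot, y to its left, z up, the work surface at z = 0. Lengths are in m, angles in rad, forces in N, time in s.
With the tool pointing down it reaches from about 0.35 to 1 m from the base axis. Payload 7.1 kg.
Tool frame: the origin (TCP) lies midway between the tips of the shut fingers; the grasp point (between the pads) lies env.pinch_z behind it (env.pinch_z is the distance from the TCP to the grasp point, in m); x points along the fingers, y is the direction in which the jaws open and shut, and the axes are right-handed (so a half turn about x gives the same grasp; the last joint's range is limited). The gripper opens to 85 mm and grips with 20 to 120 N. Pads are 22 mm wide; open, the fingers measure 114 mm over their backs; the gripper's body (76 mm by 85 mm) begins 54 mm behind the grasp point. The pads swing forward as they close: fully open they stand 13 mm farther back than shut.
Start: joints at [-1.35, 0.423, 1.63, -0, 1.089, -0.019], TCP at [0.148, -0.607, 0.231] pointing down, gripper open.
Joint ranges: [-3, 3], [-0.9, 2.11], [0.09, 2.58], [-1.31, 4.45], [0.11, 2.69], [-2.54, 2.54]. Speed limits (rad/s): [2.39, 2.39, 3.01, 3.14, 3.14, 3.14].

## Interface

Orientations are given as a unit quaternion [w, x, y, z].
In Python, from bench import env gives the robot as it stands.
- The arm moves only by the tool step_arm, never from a script. Its argument "plan" is a list of rows, each a list of 7 numbers: the closure, from 0 (fully open) to 1 (shut), then the shift along the world's x, y, z in m, then the turn, a rotation vector about the world's x, y, z in rad. A call has 1 to 20 rows; each row is the pose to reach, as a shift and turn from the pose measured when the call began; what a row does not reach only later rows make up. A row lasts 1/12 s, in which the tool goes at most 41.7 mm and 7.16 degrees, less where a joint would pass 70% of its speed; a pose out of reach is approached as far as the arm can. A call with a gripper value outside its range is refused whole. The fingers move at their own pace and stop on an object; "squeeze" is the grip in N (left out, the last holds). Time passes only in rows, so rows that repeat a pose let the fingers close. It gives the time, the measured TCP pose, the force and the opening at its end, in the units of the state.
- env.state(): the state, without advancing time (a new reading comes with each control period).
- env.grab_frame(name): name is "side" or "top"; returns the picture (384x512x3 uint8, blue, green, red); there is no depth.
- env.camera_params(name): a dict with "fx", "fy", "cx", "cy" (pixels), "k1" (the pictures are not rectified: a ray, as slopes to the right and down, at radius r is drawn at 1 + k1 r^2 times it, then the intrinsics apply), "position" and "attitude" of the camera in the world. Camera axes: x right, y up, looking along -z (the intrinsics and any distortion apply to the point x, -y, -z); pixel columns grow to the right and rows downward; lengths in m; the calibration is good to about 2 mm. A picture is of the moment at which its call begins. camera_params takes no time and is no camera call.
- env.hand_in(): hands the job in, once; it reports no verdict.
Trained networks look in the newest picture that a camera, given by its name, has taken for a name from the list of things; names that differ only in an ending like _2 or _b are one class to them, and where a whole thing is asked for, a point or a joint stands for the part that bears it (a point fixed in the world has none). Each returns a list of dicts, best first, with "p" (0 to 1); they miss things now and then, are a little off and sometimes report something else, mostly with a low value. They report only what shows in the picture. A call takes as long as a camera call.
- env.outline_of(camera, name): "pixels" (384x512 bool, what is visible of it) and "box" ([centre column, centre row, width, height] in pixels, round what is visible of it).
The state is a dict: "time": time; "qpos": joint angles; "dq": joint speeds; "joint_efforts": joint torques, N m; "tcp_pos": TCP position; "orientation": TCP orientation; "wrist_force": force on the tool from outside, world axes, zero at the start; "torque": the same for the moment, N m; "gripper_width": finger opening in m.
Only numpy, scipy, OpenCV 4.12 (cv2) and the standard library are available. Lean on these libraries where they do the work, as an engineer would, in place of code of your own. Each camera call takes 0.05 s, during which the arm holds its last target.

## Task

Take the red-capped water-level gauge out of the upturned clay pot, lower it upright into the square filler shaft of the charcoal trough, and feel around the shaft's floor with its foot until it drops into the socket that you cannot see down there. Leave it fully home, upright and let go; don't drop it down the shaft, and leave the clay pot, the rabbit pot and the sprayer standing where they are.

Things in the scene. Friction and masses are not known exactly. Their poses are not given: they have to be found in the camera images.
- gauge: Water-level gauge, an upright round rod 147 mm long, 55 to 95 g, symmetrical about its z axis (up to the cap). Origin: centre of the foot's underside. Black spigot 12 mm in diameter, 16 mm long, foot chamfered 1.5 mm; above it a black flange 26 mm in diameter, 6 mm thick; then a clear tube 20 mm in diameter, 99 mm long. At the start it stands upright in the clay pot, foot 44 mm above the ledge.
- gauge_cap (a point): Centre of the gauge's red cap, the part to hold it by, solid and firm: 30 mm in diameter, 26 mm tall, this point on the gauge's axis 134 mm above its foot. When the gauge is fully home this point is 48 mm above the shaft's mouth; with the spigot standing on the shaft floor beside the socket it is 64 mm above it.
- stand_pot: Small terracotta pot upside down on the ledge, 92 mm in diameter at the bottom, 60 mm tall; loose, about 300 g. Origin: centre of its underside, on the ledge. The gauge stands in the 16 mm drain hole in the middle of its upper face, flange resting on it, and only has to be lifted straight out. The pot stands left or right of the robot: it may have changed places with the rabbit pot.
- trough: Charcoal plastic self-watering trough, fixed, 182 mm (x) by 572 mm (y) over the rim, 130 mm tall, planted. Origin: centre of its underside, on the ledge; z up, y along its length. Low succulents at y = +85 mm and below reach 160 mm above the ledge; two bamboo skewers with a young plant at y = -160 mm reach 275 mm.
- shaft_mouth (a point): Centre of the mouth of the square filler shaft, level with the trough's rim, 130 mm above the ledge, at x = 0, y = +190 mm in the trough's frame; axes as the trough's. The shaft is an upright well 50 mm by 50 mm inside, sides along the trough's axes, with a flat, level, hard floor 70 mm down.
- shaft_floor (a point): Middle of the shaft's floor, 60 mm above the ledge, straight below the mouth. The floor has one round blind socket for the spigot, 15.5 mm wide, 20 mm deep, mouth chamfered 1 mm. It is in a loosely hung base, so its centre lies up to 7 mm off this point along the trough's x and up to 7 mm along y, differently each time, and must be found by touch. Fully home, the flange rests on the floor.
- rabbit: White ceramic rabbit-shaped pot with a small plant, about 100 mm across, 125 mm tall to the ear tips; loose; origin at the centre of its underside. A bystander.
- sprayer: Green hand sprayer, bottle 84 mm in diameter, 220 mm tall; loose; origin at the centre of its underside. A bystander.

How it is judged:
At the end, for the whole second after the job is handed in: The gauge stands at rest and let go in the shaft, upright within about 6 degrees, its spigot in the socket and its flange within 4 mm of the shaft's floor (z of gauge in the frame of trough below 0.048 m and horizontal distance between gauge and shaft_mouth below 0.02 m and angle between gauge's own z axis and vertical below 0.1 rad and linear speed of gauge below 0.02 m/s); the robot touches nothing.
It fails at once if the gauge is dropped down the shaft (moving faster than 0.6 m/s with its foot in the shaft) (horizontal distance between gauge and shaft_mouth below 0.03 m and z of gauge in the frame of trough below 0.125 m and linear speed of gauge above 0.6 m/s).
It fails at once if the clay pot, rabbit pot or sprayer is moved more than 50 mm (distance of any of stand_pot, rabbit, sprayer from where it was at the start of the episode above 0.05 m).
It fails at once if the clay pot, rabbit pot or sprayer is tipped over (angle between any of stand_pot, rabbit, sprayer's own z axis and vertical above 0.6 rad).
It also fails if it takes over 67 s, if anything falls off the work surface, if the arm or the gripper's body presses on something with over 40 N, if the wrist force passes 120 N, or if a joint passes its speed limit or range.

## Working session

There is one attempt and no reset: what is moved stays moved. The work goes in short steps, Python scripts to look and compute and a tool call to move; the robot and the scene stay as the last step left them, time stands still between calls to the robot, and variables do not carry over. Pictures are saved under pics/ and viewed, and the job is handed in when it is done.

Besides the shell and the picture viewer there is one more tool, called after "Request:" as name([rows], argument=value, ...), one row to a line, values as JSON. step_arm: Moves the arm, as the interface text tells. Its arguments: {"type":"object","properties":{"plan":{"type":"array","items":{"type":"array","items":{"type":"number"}}},"squeeze":{"type":"number"}},"required":["plan"]}

```bash
mkdir -p pics; ls; python3 - <<'E'
from bench import env
import cv2
s=env.state(); print(s); print(env.pinch_z)
for c in("side","top"):
    im=env.grab_frame(c); cv2.imwrite(f"pics/{c}0.png",im); print(c,env.camera_params(c))
E
```

```text
pics
{'time': 0.0, 'qpos': array([-1.34999159e+00,  4.23838944e-01,  1.63073147e+00,  2.15517418e-05,
        1.08856684e+00, -1.89886474e-02]), 'dq': array([-0.00160205,  0.00057715,  0.00085799, -0.00114971,  0.00055549,
       -0.0002159 ]), 'joint_efforts': array([-1.88661012e-03, -5.57395792e+01, -2.81745332e+01, -1.34222128e-04,
        7.49136874e-03,  2.10246199e-06]), 'tcp_pos': array([ 0.14835333, -0.60656053,  0.23053057]), 'orientation': array([-0.08402925, -0.70198238, -0.08511725,  0.70207897]), 'wrist_force': array([-0.12742344,  0.57588849,  0.05410574]), 'torque': array([-0.03079748,  0.01966534,  0.03147928]), 'gripper_width': 0.08567297004294158}
0.0187
side {'fx': 491.9414681758114, 'fy': 491.9414681758114, 'cx': 256.846962276876, 'cy': 193.13404674086317, 'k1': -0.1484047548068927, 'position': array([-0.51825852,  0.46506282,  0.90690233]), 'attitude': array([-0.49942771, -0.25831143,  0.37148707,  0.73881291])}
top {'fx': 493.6649381653363, 'fy': 493.6649381653363, 'cx': 256.5125832181379, 'cy': 194.71018889007314, 'k1': 0.037533618163520716, 'position': array([0.24349037, 0.11545259, 1.44794909]), 'attitude': array([ 0.70716109,  0.06349467, -0.06578911, -0.70111583])}
```

View pics/side0.png

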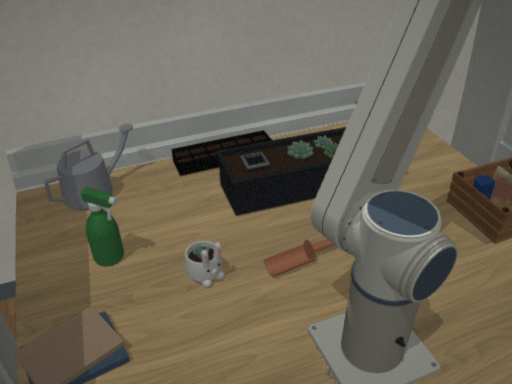

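View pics/top0.png

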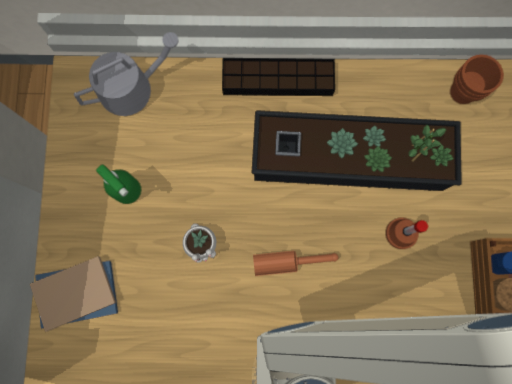

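```bash
cat > h.py <<'E'
import numpy as np, cv2
from bench import env
from scipy.spatial.transform import Rotation as R
def cam(n):
    p=env.camera_params(n); K=np.array([[p['fx'],0,p['cx']],[0,p['fy'],p['cy']],[0,0,1.]])
    q=p['attitude']; Rm=R.from_quat([q[1],q[2],q[3],q[0]]).as_matrix()@np.diag([1,-1,-1])
    return K,np.array([p['k1'],0,0,0,0.]),Rm,np.array(p['position'])
def unproj(n,uv,z):
    K,d,Rm,t=cam(n); u=cv2.undistortPoints(np.array(uv,float).reshape(-1,1,2),K,d).reshape(-1,2)
    r=np.c_[u,np.ones(len(u))]@Rm.T; s=(np.broadcast_to(z,len(u))-t[2])/r[:,2]; return t+s[:,None]*r
def proj(n,X):
    K,d,Rm,t=cam(n); X=np.array(X,float).reshape(-1,3)
    return cv2.projectPoints((X-t)@Rm,np.zeros(3),np.zeros(3),K,d)[0].reshape(-1,2)
E
python3 - <<'E'
from h import *
for n in ["gauge_cap","gauge","stand_pot","trough","shaft_mouth","rabbit","sprayer"]:
  for c in ["top","side"]:
    try:
      for r in env.outline_of(c,n)[:2]:
        m=r['pixels']; ys,xs=np.nonzero(m); print(n,c,round(r['p'],2),np.round(r['box'],1),m.sum(),xs.mean().round(1),ys.mean().round(1))
        if n=='trough' and c=='top': np.save('tm.npy',m)
        if n=='gauge' and c=='top': np.save('gm.npy',m)
    except Exception as e: print(n,c,e)
im=cv2.imread("pics/top0.png")
a=cv2.resize(im[100:200,240:340],None,fx=4,fy=4,interpolation=cv2.INTER_CUBIC)
b=cv2.resize(im[185:285,360:460],None,fx=4,fy=4,interpolation=cv2.INTER_CUBIC)
cv2.imwrite("pics/z0.png",np.hstack([a,b]))
hs=cv2.cvtColor(im,cv2.COLOR_BGR2HSV)
red=((hs[...,0]<4)|(hs[...,0]>176))&(hs[...,1]>200); red[:, :390]=0;red[:,450:]=0;red[:200]=0;red[260:]=0
ys,xs=np.nonzero(red);print('red',xs.mean(),ys.mean(),xs.min(),xs.max(),ys.min(),ys.max(),red.sum())
E
```

```text
gauge_cap top 0.5 [415.9 227.6  26.   10.9] 223 415.8 227.7
gauge top 0.64 [415.1 225.5  23.2  13. ] 216 416.3 227.1
gauge top 0.3 [357.8 149.6 212.3  83.1] 14623 357.0 150.6
stand_pot top 0.62 [399.6 234.1  37.2  30.2] 768 400.3 233.1
trough top 0.88 [354.  151.4 208.4  84.9] 14363 357.4 150.5
trough side 0.6 [281.8 170.7 128.8  88.4] 7439 276.1 170.5
shaft_mouth top 0.93 [357.9 151.4 209.2  82.9] 14155 357.2 150.6
shaft_mouth top 0.54 [414.6 225.6  21.4  11.4] 203 415.5 227.6
shaft_mouth side 0.62 [280.2 168.4 131.7  91.4] 7370 276.2 170.3
rabbit top 0.94 [199.3 242.5  34.   39.7] 964 199.2 242.3
rabbit side 0.61 [204.4 264.9  39.7  44.5] 1379 203.3 261.9
sprayer top 0.89 [119.4 184.4  42.9  39. ] 1090 119.7 184.3
sprayer side 0.6 [101.3 227.5  37.5  79.6] 2138 102.4 227.8
red 420.5566037735849 226.00943396226415 415 426 221 231 106
```

View pics/z0.png

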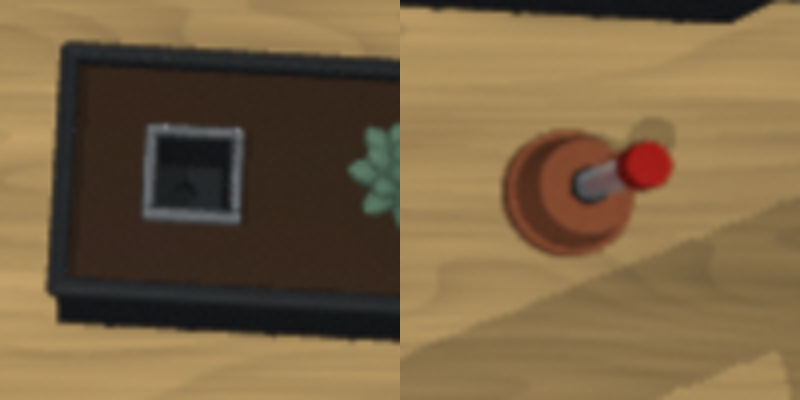

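```bash
python3 - <<'E'
from h import *
from scipy.optimize import least_squares
th=np.linspace(0,2*np.pi,60)
def circ(x,y,z,r): return np.c_[x+r*np.cos(th),y+r*np.sin(th),np.full(60,z)]
def cen(p):
    q=proj("top",np.r_[circ(*p,.165,.015),circ(*p,.191,.015)]).astype(np.float32)
    h=cv2.convexHull(q); M=cv2.moments(h); return np.array([M['m10']/M['m00'],M['m01']/M['m00']]),M['m00'],q.min(0),q.max(0)
s=least_squares(lambda p:cen(p)[0]-[420.56,226.01],[.2,-.3]); print("gauge",s.x,cen(s.x)[1:])
print("top face only",unproj("top",[[421,226]],.185))
z=lambda a:np.array(a)/4-0.375+[240,100]
m=unproj("top",z([[143,124],[243,128],[240,223],[141,218]]),.13); print(m,m.mean(0)); print(np.linalg.norm(np.diff(m,axis=0),axis=1))
m2=unproj("top",z([[153,136],[235,139],[232,212],[152,208]]),.13); print(m2.mean(0)); print(np.linalg.norm(np.diff(m2,axis=0),axis=1))
# pot base centre and pot top
print('hole',unproj("top",([[ (585/4-.375+360-0),(187/4-.375+185)]]),.06), 'pot top', unproj("top",[[588/4+360-100,187/4+185]],.06))
for r in env.outline_of("top","trough")[:1]:
    mk=r['pixels'].astype(np.uint8); c,_=cv2.findContours(mk,0,2); b=cv2.boxPoints(cv2.minAreaRect(max(c,key=len))); print(b, unproj("top",b,.13))
E
```

```text
gauge [ 0.40031867 -0.3111187 ] (148.39870737260208, array([413.0058 , 219.58745], dtype=float32), array([428.0841 , 232.36607], dtype=float32))
top face only [[ 0.39954383 -0.31013457  0.185     ]]
[[ 0.66922405  0.06121341  0.13      ]
 [ 0.66694765 -0.00827141  0.13      ]
 [ 0.59882773 -0.00570926  0.13      ]
 [ 0.60177524  0.06248683  0.13      ]] [0.63419366 0.02742989 0.13      ]
[0.06952209 0.06816809 0.06825976]
[0.6337849  0.02656338 0.13      ]
[0.05694271 0.05240484 0.05521158]
hole [[ 0.40236982 -0.58698715  0.06      ]] pot top [[ 0.39832472 -0.31224577  0.06      ]]
[[250.66017  180.5633  ]
 [254.53328  109.556366]
 [464.32727  120.999664]
 [460.45416  192.00659 ]] [[ 0.52666857  0.12846473  0.13      ]
 [ 0.73009268  0.11970731  0.13      ]
 [ 0.70081619 -0.46302746  0.13      ]
 [ 0.49992614 -0.43947702  0.13      ]]
```

```bash
python3 - <<'E'
from h import *
im=cv2.imread("pics/top0.png")
for i in range(6): pass
ims=[cv2.imread("pics/top0.png")]+[env.grab_frame("top") for _ in range(4)]
f=np.mean([x.astype(float) for x in ims],0)
a=f[125:162,270:307]; a=np.clip((a-10)*4,0,255).astype(np.uint8)
cv2.imwrite("pics/e0.png",cv2.resize(a,None,fx=15,fy=15,interpolation=cv2.INTER_CUBIC))
s=env.state(); q=s['orientation']; print(R.from_quat([q[1],q[2],q[3],q[0]]).as_matrix().round(3))
E
```

```text
[[-0.     0.238 -0.971]
 [-0.    -0.971 -0.238]
 [-1.     0.     0.   ]]
```

View pics/e0.png

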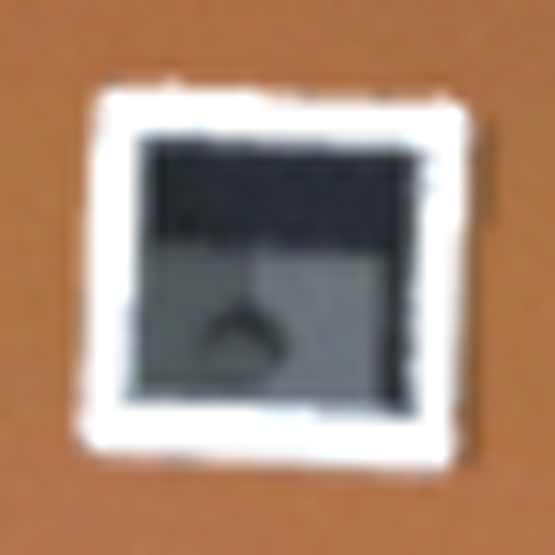

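```bash
python3 - <<'E'
from h import *
z=lambda a:np.array(a)/15-0.47+[270,125]
print('socket',unproj("top",z([[247,347],[247,305],[205,347],[290,347]]),.06))
print('floor back L,R corners',unproj("top",z([[140,240],[388,250]]),.06))
m=unproj("top",z([[147,137],[418,152],[408,408],[130,400]]),.13);print('mouth in',m,m.mean(0))
m=unproj("top",z([[97,88],[470,105],[458,468],[80,455]]),.13);print('rim',m,m.mean(0))
E
```

```text
socket [[0.64050442 0.0273428  0.06      ]
 [0.64894297 0.02732399 0.06      ]
 [0.64043156 0.03549047 0.06      ]
 [0.64057865 0.01900139 0.06      ]]
floor back L,R corners [[ 6.61849256e-01  4.81070275e-02  6.00000000e-02]
 [ 6.60261357e-01 -1.16028041e-04  6.00000000e-02]]
mouth in [[6.60541053e-01 5.02145120e-02 1.30000000e-01]
 [6.58099151e-01 5.82017187e-05 1.30000000e-01]
 [6.09134304e-01 2.20214515e-03 1.30000000e-01]
 [6.10199531e-01 5.33341236e-02 1.30000000e-01]] [0.63449351 0.02645225 0.13      ]
rim [[ 0.6699006   0.05948578  0.13      ]
 [ 0.66723407 -0.00963031  0.13      ]
 [ 0.59782915 -0.0069093   0.13      ]
 [ 0.59967461  0.06251548  0.13      ]] [0.63365961 0.02636542 0.13      ]
```

Request:
step_arm([
  [0,0.02,0.02,0.04,0,0,0.07],
  [0,0.045,0.05,0.045,0,0,0.15],
  [0,0.07,0.08,0.045,0,0,0.22],
  [0,0.095,0.11,0.045,0,0,0.3],
  [0,0.12,0.14,0.045,0,0,0.37],
  [0,0.145,0.17,0.045,0,0,0.45],
  [0,0.17,0.2,0.045,0,0,0.52],
  [0,0.195,0.23,0.045,0,0,0.6],
  [0,0.22,0.26,0.045,0,0,0.668],
  [0,0.24,0.28,0.045,0,0,0.668],
  [0,0.2517,0.2956,0.045,0,0,0.668],
  [0,0.2517,0.2956,0.045,0,0,0.668],
  [0,0.2517,0.2956,0.045,0,0,0.668],
  [0,0.2517,0.2956,0.045,0,0,0.668],
], squeeze=40)

```text
time: 2.22
tcp_pos: [0.3999, -0.3119, 0.2764]
orientation: [-0.31, -0.635, -0.31, 0.636]
wrist_force: [0.8, 0.4, -0.2]
gripper_width: 0.0853
```

```bash
python3 - <<'E'
from h import *
im=env.grab_frame("side"); t=env.grab_frame("top"); cv2.imwrite("pics/s1.png",np.hstack([cv2.resize(im[100:292,250:506],(400,300)),cv2.resize(t[150:300,340:500],(400,300))]))
E
```

```text
(no output)
```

View pics/s1.png

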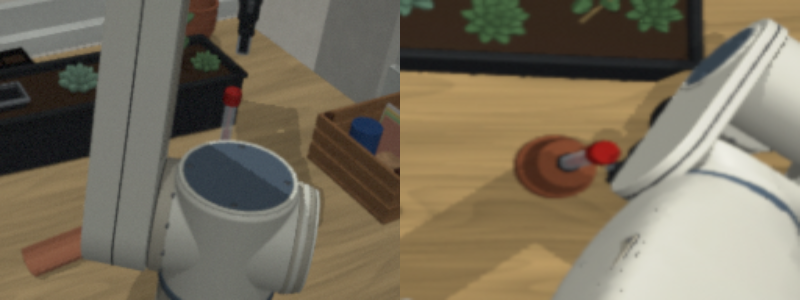

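```bash
python3 - <<'E'
from h import *
s=env.state()['tcp_pos']
for c in("side","top"): print(c,"tcp",proj(c,[s]),"cap",proj(c,[[.4,-.311,.178]]))
im=env.grab_frame("side");hs=cv2.cvtColor(im,cv2.COLOR_BGR2HSV)
red=((hs[...,0]<5)|(hs[...,0]>175))&(hs[...,1]>180); red[:,:380]=0;red[:,420:]=0;red[:130]=0;red[190:]=0
ys,xs=np.nonzero(red);uv=[xs.mean(),ys.mean()];print(uv,xs.min(),xs.max(),ys.min(),ys.max(),unproj("side",[uv],.178))
def ray(n,uv):
    a=unproj(n,[uv],0.)[0];b=unproj(n,[uv],.3)[0];return a,(b-a)/np.linalg.norm(b-a)
a,d=ray("side",uv);b,e=ray("top",[420.56,226.0]);n=np.linalg.lstsq(np.c_[d,-e],b-a,rcond=None)[0];print(a+d*n[0],b+e*n[1])
cv2.imwrite("pics/s2.png",cv2.resize(im[90:210,360:460],None,fx=5,fy=5,interpolation=cv2.INTER_CUBIC))
E
```

```text
side tcp [[404.01736865 130.32602036]] cap [[397.99131001 161.44369844]]
top tcp [[434.68600184 221.42955256]] cap [[420.42511076 226.15184719]]
[np.float64(398.22935779816515), np.float64(161.05504587155963)] 393 403 155 167 [[ 0.40143493 -0.3128063   0.178     ]]
[ 0.39993057 -0.31153393  0.17919228] [ 0.40026648 -0.31101097  0.17905802]
```

View pics/s2.png

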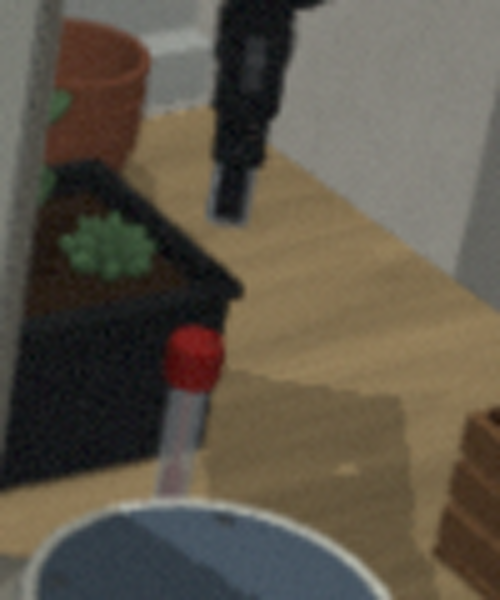

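Request:
step_arm([
  [0,0,0.0007,-0.03,0,0,0],
  [0,0,0.0007,-0.06,0,0,0],
  [0,0,0.0007,-0.09,0,0,0],
  [0,0,0.0007,-0.11,0,0,0],
  [0,0,0.0007,-0.12,0,0,0],
  [0,0,0.0007,-0.12,0,0,0],
  [0,0,0.0007,-0.12,0,0,0],
])

```text
time: 2.95
tcp_pos: [0.3994, -0.3123, 0.1566]
orientation: [-0.309, -0.636, -0.309, 0.636]
wrist_force: [0.8, 0.1, 0.1]
gripper_width: 0.0855
```

Request:
step_arm([
  [1,0,0,0,0,0,0],
  [1,0,0,0,0,0,0],
  [1,0,0,0,0,0,0],
  [1,0,0,0,0,0,0],
  [1,0,0,0,0,0,0],
  [1,0,0,0,0,0,0],
  [1,0,0,0,0,0,0],
  [1,0,0,0,0,0,0],
], squeeze=40)

```text
time: 3.62
tcp_pos: [0.3998, -0.3125, 0.1574]
orientation: [0.31, 0.636, 0.309, -0.636]
wrist_force: [-0.9, 0.7, 6.7]
gripper_width: 0.0285
```

Request:
step_arm([
  [1,0,0,0,0,0,0],
  [1,0,0,0,0,0,0],
  [1,0,0,0.005,0,0,0],
  [1,0,0,0.015,0,0,0],
  [1,0,0,0.03,0,0,0],
  [1,0,0,0.05,0,0,0],
  [1,0,0,0.08,0,0,0],
  [1,0,0,0.11,0,0,0],
  [1,0,0,0.14,0,0,0],
  [1,0,0,0.16,0,0,0],
  [1,0,0,0.165,0,0,0],
  [1,0,0,0.165,0,0,0],
  [1,0,0,0.165,0,0,0],
])

```text
time: 4.7
tcp_pos: [0.3993, -0.3121, 0.3219]
orientation: [-0.309, -0.636, -0.309, 0.636]
wrist_force: [0.0, 0.8, -0.5]
gripper_width: 0.029
```

```bash
python3 - <<'E'
from h import *
im=env.grab_frame("side"); t=env.grab_frame("top"); cv2.imwrite("pics/s3.png",np.hstack([cv2.resize(im[40:232,250:506],(400,300)),cv2.resize(t[150:300,340:500],(400,300))]))
E
```

```text
(no output)
```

View pics/s3.png

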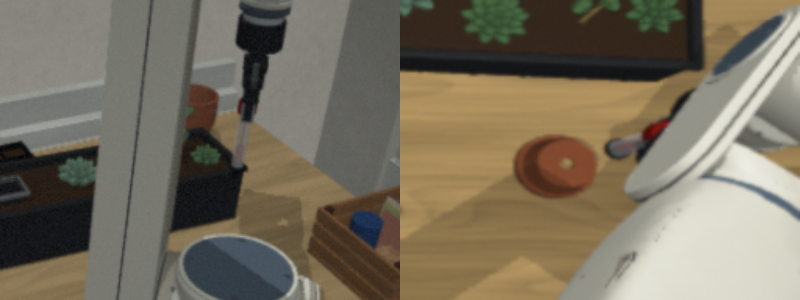

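Request:
step_arm([
  [1,0.01,0.015,0.01,0,0,0.03],
  [1,0.025,0.035,0.02,0,0,0.07],
  [1,0.04,0.06,0.02,0,0,0.12],
  [1,0.06,0.085,0.02,0,0,0.17],
  [1,0.08,0.115,0.02,0,0,0.22],
  [1,0.1,0.14,0.02,0,0,0.27],
  [1,0.12,0.17,0.02,0,0,0.32],
  [1,0.14,0.195,0.02,0,0,0.37],
  [1,0.16,0.225,0.02,0,0,0.42],
  [1,0.18,0.25,0.02,0,0,0.47],
  [1,0.2,0.28,0.015,0,0,0.52],
  [1,0.215,0.305,0.01,0,0,0.57],
  [1,0.23,0.325,0,0,0,0.618],
  [1,0.237,0.333,0,0,0,0.618],
  [1,0.2412,0.3384,0,0,0,0.618],
  [1,0.2412,0.3384,0,0,0,0.618],
  [1,0.2412,0.3384,0,0,0,0.618],
  [1,0.2412,0.3384,0,0,0,0.618],
])

```text
time: 6.3
tcp_pos: [0.6397, 0.0254, 0.321]
orientation: [-0.487, -0.511, -0.488, 0.513]
wrist_force: [0.6, 1.1, -0.9]
gripper_width: 0.0292
```

```bash
python3 - <<'E'
from h import *
s=env.state(); p=s['tcp_pos']; print(p,s['wrist_force'],s['torque'])
q=s['orientation']; print(R.from_quat([q[1],q[2],q[3],q[0]]).as_matrix().round(3))
for c in("side","top"):
  for dz in (-.113,): print(c,'foot exp',proj(c,[p+[0,.001,dz]]), 'capc', proj(c,[p+[0,.001,.021]]))
im=env.grab_frame("side"); t=env.grab_frame("top"); cv2.imwrite("pics/s4.png",np.hstack([cv2.resize(im[60:180,190:310],(400,400)),cv2.resize(t[90:190,240:340],(400,400))]))
E
```

```text
[0.63974153 0.02538546 0.32104649] [ 0.61665808  1.12030172 -0.91563299] [-0.05685628 -0.02390353  0.01356691]
[[-0.002  0.999 -0.049]
 [-0.    -0.049 -0.999]
 [-1.    -0.002  0.   ]]
side foot exp [[253.21578472 135.0183433 ]] capc [[252.4944113   92.17474519]]
top foot exp [[289.92371957 132.32038524]] capc [[293.96446887 114.80653465]]
```

View pics/s4.png

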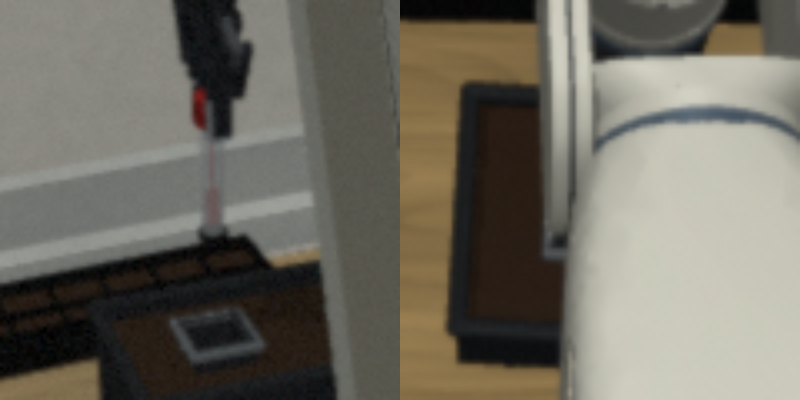

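Request:
step_arm([
  [1,0.0008,0.0009,-0.01,0,0,0],
  [1,0.0008,0.0009,-0.025,0,0,0],
  [1,0.0008,0.0009,-0.045,0,0,0],
  [1,0.0008,0.0009,-0.065,0,0,0],
  [1,0.0008,0.0009,-0.085,0,0,0],
  [1,0.0008,0.0009,-0.105,0,0,0],
  [1,0.0008,0.0009,-0.12,0,0,0],
  [1,0.0008,0.0009,-0.133,0,0,0],
  [1,0.0008,0.0009,-0.14,0,0,0],
  [1,0.0008,0.0009,-0.14,0,0,0],
  [1,0.0008,0.0009,-0.14,0,0,0],
])

```text
time: 7.32
tcp_pos: [0.6408, 0.0262, 0.1815]
orientation: [-0.487, -0.512, -0.488, 0.513]
wrist_force: [0.3, -0.9, 0.3]
gripper_width: 0.0289
```

```bash
python3 - <<'E'
from h import *
s=env.state(); print(s['tcp_pos'],s['wrist_force'],s['torque'])
im=env.grab_frame("side"); cv2.imwrite("pics/s5.png",cv2.resize(im[60:200,190:330],(600,600),interpolation=cv2.INTER_CUBIC))
E
```

```text
[0.64075265 0.02618023 0.18145702] [ 0.33971519 -0.90616978  0.30400152] [-0.00793409  0.04536238  0.00279927]
```

View pics/s5.png

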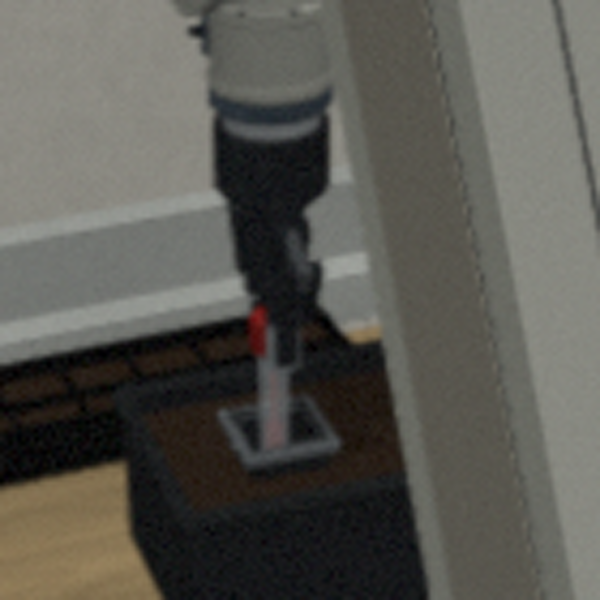

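The picture shows the gauge tube going down inside the shaft (tube around (272,420) in the zoom, within the frame (220–340, 395–465)). Next I probe for the floor.

Request:
step_arm([
  [1,0,0,-0.002,0,0,0],
  [1,0,0,-0.004,0,0,0],
  [1,0,0,-0.006,0,0,0],
  [1,0,0,-0.008,0,0,0],
  [1,0,0,-0.0095,0,0,0],
  [1,0,0,-0.0105,0,0,0],
  [1,0,0,-0.0105,0,0,0],
])

```text
time: 7.95
tcp_pos: [0.641, 0.0262, 0.1713]
orientation: [-0.487, -0.512, -0.488, 0.512]
wrist_force: [-0.3, -0.1, -0.6]
gripper_width: 0.029
```

Request:
step_arm([
  [1,0,0,-0.001,0,0,0],
  [1,0,0,-0.002,0,0,0],
  [1,0,0,-0.003,0,0,0],
  [1,0,0,-0.004,0,0,0],
  [1,0,0,-0.004,0,0,0],
])

```text
time: 8.37
tcp_pos: [0.6409, 0.0262, 0.167]
orientation: [-0.487, -0.512, -0.488, 0.512]
wrist_force: [-0.3, 0.3, 0.1]
gripper_width: 0.029
```

Request:
step_arm([
  [1,0,0,-0.001,0,0,0],
  [1,0,0,-0.002,0,0,0],
  [1,0,0,-0.003,0,0,0],
  [1,0,0,-0.004,0,0,0],
  [1,0,0,-0.005,0,0,0],
  [1,0,0,-0.006,0,0,0],
  [1,0,0,-0.007,0,0,0],
  [1,0,0,-0.007,0,0,0],
])

```text
time: 9.03
tcp_pos: [0.6407, 0.0262, 0.1598]
orientation: [-0.487, -0.512, -0.488, 0.513]
wrist_force: [-0.2, 0.6, 0.3]
gripper_width: 0.0289
```

Request:
step_arm([
  [1,0,0,-0.001,0,0,0],
  [1,0,0,-0.002,0,0,0],
  [1,0,0,-0.003,0,0,0],
  [1,0,0,-0.004,0,0,0],
  [1,0,0,-0.004,0,0,0],
])

```text
time: 9.45
tcp_pos: [0.6412, 0.0263, 0.1574]
orientation: [-0.488, -0.512, -0.488, 0.512]
wrist_force: [-3.5, 0.2, 11.7]
gripper_width: 0.0288
```

Request:
step_arm([
  [1,0,0,0.0005,0,0,0],
  [1,0,0,0.0005,0,0,0],
  [0.8,0,0,0.0005,0,0,0],
  [0.6,0,0,0.0005,0,0,0],
  [0.4,0,0,0.0005,0,0,0],
  [0.2,0,0,0.0005,0,0,0],
  [0,0,0,0.0005,0,0,0],
  [0,0,0,0.0005,0,0,0],
  [0,0,0,0.0005,0,0,0],
  [0,0,0,0.0005,0,0,0],
  [0,0,0,0.0005,0,0,0],
])

```text
time: 10.37
tcp_pos: [0.6412, 0.0263, 0.1579]
orientation: [-0.488, -0.512, -0.488, 0.512]
wrist_force: [0.0, -0.0, -0.1]
gripper_width: 0.0854
```

Request:
step_arm([
  [0,0,0,0.01,0,0,0],
  [0,0,0,0.03,0,0,0],
  [0,0,0,0.06,0,0,0],
  [0,0,0,0.09,0,0,0],
  [0,0,0,0.12,0,0,0],
  [0,0,0,0.15,0,0,0],
  [0,-0.03,0,0.15,0,0,0],
  [0,-0.06,0,0.15,0,0,0],
  [0,-0.1,-0.03,0.15,0,0,0],
  [0,-0.14,-0.06,0.15,0,0,0],
  [0,-0.16,-0.09,0.15,0,0,0],
  [0,-0.16,-0.12,0.15,0,0,0],
  [0,-0.16,-0.15,0.15,0,0,0],
  [0,-0.16,-0.18,0.15,0,0,0],
  [0,-0.16,-0.2,0.15,0,0,0],
  [0,-0.16,-0.2,0.15,0,0,0],
])

```text
time: 11.7
tcp_pos: [0.4813, -0.177, 0.309]
orientation: [-0.487, -0.513, -0.486, 0.513]
wrist_force: [-0.4, -0.1, 0.2]
gripper_width: 0.0855
```

```bash
python3 - <<'E'
from h import *
s=env.state(); print(s['time'],s['tcp_pos'],s['wrist_force'])
for c in("side","top"): print(c,proj(c,[[.6405,.0273,.178],[.6405,.0273,.194]]))
im=env.grab_frame("side"); t=env.grab_frame("top"); cv2.imwrite("pics/s6.png",np.hstack([cv2.resize(im[80:200,190:310],(400,400),interpolation=2),cv2.resize(t[90:190,240:340],(400,400),interpolation=2)]))
def b(im,x0,x1,y0,y1):
  hs=cv2.cvtColor(im,cv2.COLOR_BGR2HSV);m=((hs[...,0]<5)|(hs[...,0]>175))&(hs[...,1]>180);ys,xs=np.nonzero(m[y0:y1,x0:x1]);return xs.mean()+x0,ys.mean()+y0,len(xs)
u=b(im,210,300,90,190);v=b(t,260,320,100,170);print(u,v)
def ray(n,uv):
    a=unproj(n,[uv],0.)[0];c=unproj(n,[uv],.3)[0];return a,(c-a)/np.linalg.norm(c-a)
a,d=ray("side",u[:2]);c,e=ray("top",v[:2]);n=np.linalg.lstsq(np.c_[d,-e],c-a,rcond=None)[0];print(a+d*n[0],c+e*n[1])
cv2.imwrite("pics/t6.png",t);cv2.imwrite("pics/sd6.png",im)
E
```

```text
11.7 [ 0.48125434 -0.17695622  0.30897084] [-0.35194675 -0.07012912  0.15972342]
side [[252.98124756 143.97428943]
 [252.89795403 139.19950056]]
top [[288.78617526 135.48964711]
 [289.20063314 133.67142199]]
(np.float64(253.1), np.float64(143.3), 100) (np.float64(288.7295081967213), np.float64(135.21311475409837), 122)
[0.6402637  0.02698354 0.18032802] [0.64052593 0.02761316 0.18036653]
```

View pics/s6.png

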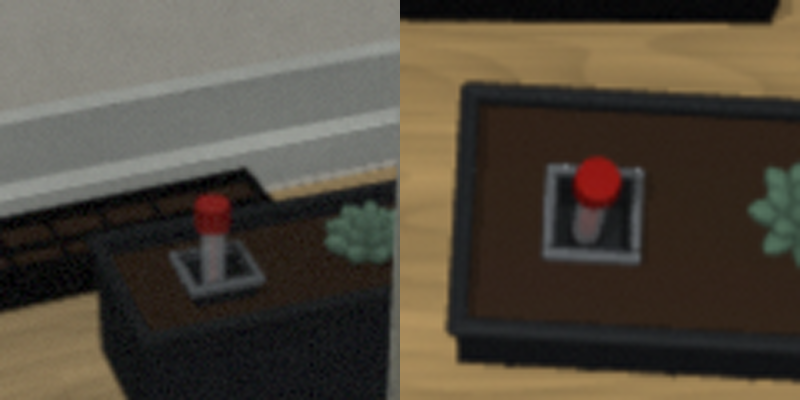

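View pics/t6.png

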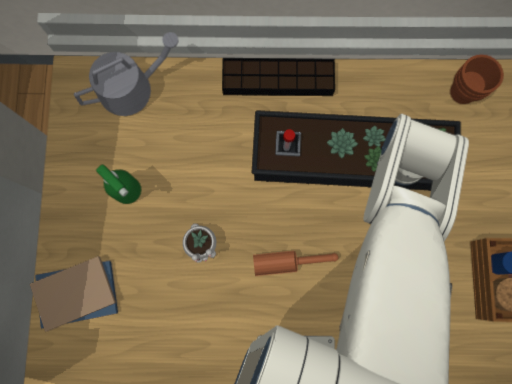

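The cap triangulates to z ≈ 0.180, against 0.178 expected when home and 0.194 when standing beside the socket. It stands upright at about (288,135) in the top picture. The arm is clear of everything, and the rabbit pot and sprayer haven't moved.

```bash
python3 - <<'E'
from bench import env
print(env.state()['dq'].round(4)); print(env.hand_in())
E
```

```text
[ 0.0305 -0.0013  0.0116  0.0012 -0.0015  0.0034]
the job is handed in; nothing more can be done
None
```

The gauge is standing in the socket, upright and let go, and I handed the job in after about 12 s of robot time. `env.hand_in()` gives no verdict, so this rests on my own checks.

**What I did:** I lifted the gauge straight out of the clay pot by its red cap and carried it over the plants to the shaft. Before moving, contrast-enhanced top pictures showed a dark round patch on the shaft floor, about 6 mm off centre. I aimed at that and lowered in small steps. The spigot went straight in with no resistance, so I did not need to search the floor. It stopped with 11.7 N upward, at the height expected for fully home. I then eased off, opened the gripper and backed away.

**Last checks:**
- **Seating:** after release the cap centre measured z ≈ 0.180 m. Home should be 0.178 m; standing beside the socket would be 0.194 m. The cap's horizontal position matched the aim point to about 1 mm.
- **Upright:** it looked upright in both cameras, but I did not measure the tilt.
- **Robot:** the wrist force was near zero with the gripper open and away from the gauge, so the arm was touching nothing.
- **Other objects:** the rabbit pot and sprayer look unmoved in the last top picture. The clay pot is hidden by the arm in that picture. Right after the lift it was standing in place.

No check failed. The only disagreement was the 2 mm in cap height, which is about the calibration error.

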